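Line up the kitchen canisters by size

ROBOT

A 6-joint arm with a two-finger parallel gripper is mounted at the origin on the work surface. World frame = base frame: x ahead of the robot, y to its left, z up, the work surface at z = 0. Lengths are in m, angles in rad, forces in N, time in s.
With the tool pointing down it reaches from about 0.275 to 0.875 m from the base axis. Payload 12.5 kg.
Tool frame: the origin (TCP) lies at the very end of the fingers, on their centre line; the grasp point (between the pads) lies 19 mm behind it; x points along the fingers, y is the direction in which the jaws open and shut, and the axes are right-handed (so a half turn about x gives the same grasp; the last joint's range is limited). The gripper opens to 85 mm and grips with 20 to 120 N. Pads are 22 mm wide; open, the fingers measure 114 mm over their backs; the gripper's body (76 mm by 85 mm) begins 54 mm behind the grasp point. The pads swing forward as they close: fully open they stand 13 mm farther back than shut.
Start: joints at [-1.249, 0.351, 1.652, -0, 1.139, -0.085], TCP at [0.218, -0.505, 0.231] pointing down, gripper open.
Joint ranges: [-2.75, 2.75], [-0.79, 2.1], [0.01, 2.65], [-1.57, 4.71], [0.07, 3.14], [-2.87, 2.87]. Speed limits (rad/s): [2.22, 2.22, 2.79, 3.14, 3.14, 3.14].

INTERFACE

Orientations are given as a 3x3 rotation matrix whose columns are the frame's x, y, z axes.
In Python, from bench import manip gives the robot as it stands. Calls block until the motion is done:
- manip.move_ptp(position, orientation): joint-space move of the TCP to a pose.
- manip.move_l(position, attitude=None, max_speed=0.15): straight line of the TCP; attitude=None keeps the orientation; max_speed is the mean speed in m/s.
- manip.move_j(angles): joint-space move.
- manip.set_gripper(opening, effort=None): opening from 0.0 (shut) to 1.0 (fully open); effort is the grip in N (None keeps the last); returns when the fingers have stopped.
- manip.dwell(seconds).
- manip.inverse_kinematics(position, orientation): joint angles nearest the present ones, or None.
- manip.grab_frame(name): name is "scene" or "top"; returns (picture, depth): 420x560x3 uint8, red, green, blue; 420x560 float32, m along the optical axis (not along the pixel's ray), 0 where there is no reading.
- manip.get_calibration(name): a dict with "camera_matrix" (3x3 intrinsics, pixels), "R" (3x3) and "t" (3): a world point X has camera coordinates R X + t. Camera axes: x right, y down, z forward; pixel columns grow to the right and rows downward; lengths in m; the calibration is good to about 2 mm. A picture is of the moment at which its call begins. get_calibration takes no time and is no camera call.
A pose or a line that the arm cannot do raises manip.Unreachable and nothing moves.
- manip.sign_off(): hands the job in, once; it reports no verdict.
Trained networks look in the newest picture that a camera, given by its name, has taken for a name from the list of things; names that differ only in an ending like _2 or _b are one class to them, and where a whole thing is asked for, a point or a joint stands for the part that bears it (a point fixed in the world has none). Each returns a list of dicts, best first, with "confidence" (0 to 1); they miss things now and then, are a little off and sometimes report something else, mostly with a low value. They report only what shows in the picture. A call takes as long as a camera call.
- manip.look_for(camera, name): "at" ([x, y, z] in m, in world coordinates, good to about 4 mm: the middle of the surface that is visible of it).
Readings, each from a call of its own:
- manip.current_time(): time.
- manip.current_qpos(): joint angles.
- manip.current_joint_vel(): joint speeds.
- manip.current_joint_torque(): joint torques, N m.
- manip.current_ee_pos(): TCP position.
- manip.current_tcp_rot(): TCP orientation.
- manip.current_force(): force on the tool from outside, world axes, zero at the start.
- manip.current_ft_torque(): the same for the moment, N m.
- manip.current_grip_width(): opening from 0.0 (shut) to 1.0 (fully open).
Only numpy, scipy, OpenCV 4.12 (cv2) and the standard library are available. Lean on these libraries where they do the work, as an engineer would, in place of code of your own. Each camera call takes 0.05 s, during which the arm holds its last target. There are 200 camera calls.

TASK

Line up the four white canisters on the four cork discs of the board in order of size, one centred on each disc: the smallest at the end by the wooden chopstick rest, growing to the largest at the end by the rice bowl. Keep them upright, set them down rather than dropping them, and leave the chopstick rest and the bowl where they are.

Things in the scene. Friction and masses are not known exactly. Their poses are not given: they have to be found in the camera images.
- c1_mid (a point): Centre, half-way up, of the smallest of four loose round stoneware canisters, plain white straight-sided cylinders with a closed white lid whose top is flat (no knob, no handle), a thin dark seam below it: diameter 40 mm, total height 38 mm, the lid being the top 10 mm. Its z axis points up. Starts upright on the counter (z = 0).
- c2_mid (a point): Centre, half-way up, of the second smallest of four loose round stoneware canisters, plain white straight-sided cylinders with a closed white lid whose top is flat (no knob, no handle), a thin dark seam below it: diameter 46 mm, total height 48 mm, the lid being the top 10 mm. Its z axis points up. Starts upright on the counter (z = 0).
- c3_mid (a point): Centre, half-way up, of the second largest of four loose round stoneware canisters, plain white straight-sided cylinders with a closed white lid whose top is flat (no knob, no handle), a thin dark seam below it: diameter 52 mm, total height 58 mm, the lid being the top 10 mm. Its z axis points up. Starts upright on the counter (z = 0).
- c4_mid (a point): Centre, half-way up, of the largest of four loose round stoneware canisters, plain white straight-sided cylinders with a closed white lid whose top is flat (no knob, no handle), a thin dark seam below it: diameter 58 mm, total height 68 mm, the lid being the top 10 mm. Its z axis points up. Starts upright on the counter (z = 0).
- mark_a: Fixed cork disc, diameter 66 mm, 4 mm thick, flat: one end of the row. The four discs lie in one straight row a-b-c-d, 88 mm apart, on a fixed flat dark wooden board 360 x 90 mm and 12 mm thick; the disc's top is 16 mm above the counter. Origin: centre of the disc's underside (12 mm above the counter), z up.
- mark_b: Fixed cork disc, diameter 66 mm, 4 mm thick, flat: second in the row, next to mark_a. The four discs lie in one straight row a-b-c-d, 88 mm apart, on a fixed flat dark wooden board 360 x 90 mm and 12 mm thick; the disc's top is 16 mm above the counter. Origin: centre of the disc's underside (12 mm above the counter), z up.
- mark_c: Fixed cork disc, diameter 66 mm, 4 mm thick, flat: third in the row, next to mark_d. The four discs lie in one straight row a-b-c-d, 88 mm apart, on a fixed flat dark wooden board 360 x 90 mm and 12 mm thick; the disc's top is 16 mm above the counter. Origin: centre of the disc's underside (12 mm above the counter), z up.
- mark_d: Fixed cork disc, diameter 66 mm, 4 mm thick, flat: the other end of the row. The four discs lie in one straight row a-b-c-d, 88 mm apart, on a fixed flat dark wooden board 360 x 90 mm and 12 mm thick; the disc's top is 16 mm above the counter. Origin: centre of the disc's underside (12 mm above the counter), z up.
- rest: Loose dark wooden chopstick rest, 62 x 20 mm, up to 14 mm high, lying on the counter off one end of the row of discs, in line with it, about 118 mm from the centre of the end disc (which end, varies). Origin: centre of its underside. It tells at which end the smallest canister goes; it is not to be moved.
- bowl: Loose empty blue ceramic rice bowl, rim diameter 104 mm, 55 mm high, on the counter off the other end of the row, about 118 mm from the centre of that end disc. Origin: centre of its underside. Not to be moved.

How it is judged:
At the end, for the whole second after the job is handed in: Each canister stands upright (0.1 rad) on its own disc, axis within 12 mm of the disc's centre, foot within 5 mm of its top, in order of size from the chopstick rest (smallest) to the bowl (largest); all released and at rest; rest and bowl within 20 mm of their starts (((horizontal distance between rest and mark_a below 0.19 m and horizontal distance between c1_mid and mark_a below 0.012 m and horizontal distance between c2_mid and mark_b below 0.012 m and horizontal distance between c3_mid and mark_c below 0.012 m and horizontal distance between c4_mid and mark_d below 0.012 m) or (horizontal distance between rest and mark_d below 0.19 m and horizontal distance between c1_mid and mark_d below 0.012 m and horizontal distance between c2_mid and mark_c below 0.012 m and horizontal distance between c3_mid and mark_b below 0.012 m and horizontal distance between c4_mid and mark_a below 0.012 m)) and angle between each of c1_mid, c2_mid, c3_mid, c4_mid's own z axis and vertical below 0.1 rad and height (world z) of c1_mid between 0.03 and 0.04 m and linear speed of each of c1, c2, c3, c4 below 0.02 m/s and angular speed of each of c1, c2, c3, c4 below 0.2 rad/s and height (world z) of c2_mid between 0.035 and 0.045 m and height (world z) of c3_mid between 0.04 and 0.05 m and height (world z) of c4_mid between 0.045 and 0.055 m and distance of each of rest, bowl from where it was at the start of the episode below 0.02 m); the robot touches nothing.
It fails at once if the chopstick rest is pushed out of place (over 20 mm) (distance of rest from where it was at the start of the episode above 0.02 m).
It fails at once if the rice bowl is pushed out of place (over 20 mm) (distance of bowl from where it was at the start of the episode above 0.02 m).
It fails at once if a canister is tipped over (over 0.7 rad) (angle between any of c1_mid, c2_mid, c3_mid, c4_mid's own z axis and vertical above 0.7 rad).
It fails at once if a canister is dropped (faster than 0.7 m/s while not held) ((contact force between c1 and the fingers below 0.01 N and linear speed of c1 above 0.7 m/s) or (contact force between c2 and the fingers below 0.01 N and linear speed of c2 above 0.7 m/s) or (contact force between c3 and the fingers below 0.01 N and linear speed of c3 above 0.7 m/s) or (contact force between c4 and the fingers below 0.01 N and linear speed of c4 above 0.7 m/s)).
It also fails if it takes over 96 s, if anything falls off the work surface, if the arm or the gripper's body presses on something with over 40 N, if the wrist force passes 120 N, or if a joint passes its speed limit or range.

## Working session

There is one attempt and no reset: what is moved stays moved. The work goes in short steps, each a Python script; the robot and the scene stay as the last script left them, time stands still between calls to the robot, and variables do not carry over. Pictures are saved under pics/ and viewed, about 12 in all and at most 16, crops included, and the job is handed in when it is done.

```bash
mkdir -p pics; ls; python3 - <<'E'
from bench import manip
import cv2, numpy as np
for n in ("top","scene"):
    im,d=manip.grab_frame(n); cv2.imwrite(f"pics/{n}0.png",im[:,:,::-1]); np.save(f"pics/{n}0.npy",d)
    c=manip.get_calibration(n); print(n,c["R"].round(3).tolist(),c["t"].round(3),c["camera_matrix"].round(1).tolist())
    for k in ("c1_mid","c2_mid","c3_mid","c4_mid","mark_a","rest","bowl"):
        print(k,[(np.round(r["at"],3).tolist(),round(r["confidence"],2)) for r in manip.look_for(n,k)])
print(manip.current_time())
E
```

```text
pics
top [[0.01, -1.0, 0.023], [-0.99, -0.013, -0.137], [0.137, -0.022, -0.99]] [-0.002  0.536  0.679] [[379.5, 0.0, 276.4], [0.0, 379.5, 208.4], [0.0, 0.0, 1.0]]
c1_mid [([0.412, -0.239, 0.042], 0.74), ([0.428, -0.087, 0.067], 0.62)]
c2_mid [([0.462, 0.079, 0.049], 0.61)]
c3_mid [([0.399, 0.228, 0.06], 0.71)]
c4_mid [([0.428, -0.09, 0.066], 0.86), ([0.636, -0.197, 0.008], 0.33)]
mark_a [([0.601, 0.189, 0.016], 0.93), ([0.609, 0.099, 0.018], 0.84), ([0.623, -0.078, 0.015], 0.82), ([0.614, 0.004, 0.019], 0.56)]
rest []
bowl [([0.598, 0.311, 0.027], 0.57)]
scene [[-0.495, 0.869, 0.013], [0.523, 0.31, -0.794], [-0.693, -0.387, -0.608]] [ 0.226 -0.236  1.356] [[395.3, 0.0, 285.9], [0.0, 395.3, 215.2], [0.0, 0.0, 1.0]]
c1_mid [([0.419, -0.237, 0.028], 0.52)]
c2_mid [([0.478, 0.082, 0.038], 0.71)]
c3_mid [([0.415, 0.241, 0.043], 0.69)]
c4_mid [([0.446, -0.082, 0.054], 0.75)]
mark_a [([0.62, 0.012, 0.015], 0.93), ([0.624, -0.074, 0.014], 0.67), ([0.601, 0.183, 0.014], 0.63), ([0.613, 0.1, 0.016], 0.61)]
rest [([0.639, -0.195, 0.006], 0.68), ([0.61, 0.099, 0.017], 0.16)]
bowl [([0.573, 0.299, 0.036], 0.96)]
0.8
```

View pics/top0.png

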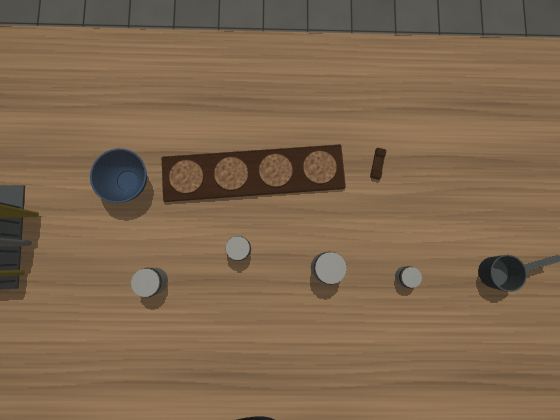

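View pics/scene0.png

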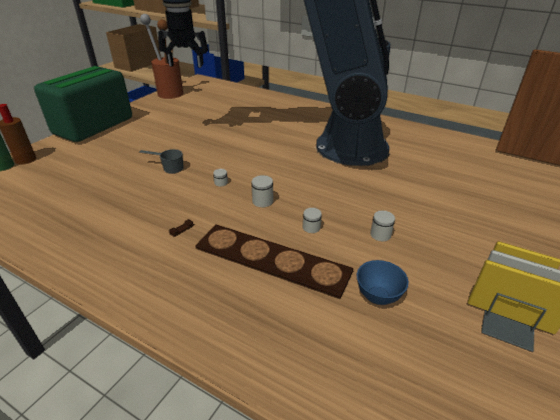

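The top view shows the bowl at (119,177), the discs at (186,176) to (320,167) and the rest at (377,164). That puts the order from rest to bowl as right to left. The canisters are c3 (146,283), c2 (238,248), c4 (330,268) and c1 (411,277). Both networks agree with this. Next I'll refine the positions from the pixels.

```bash
cat > h.py <<'E'
from bench import manip
import cv2, numpy as np
D={'c1':.04,'c2':.046,'c3':.052,'c4':.058}; H={'c1':.038,'c2':.048,'c3':.058,'c4':.068}
def ray(n,u,v,z):
    c=manip.get_calibration(n); K,R,t=c["camera_matrix"],c["R"],c["t"]
    o=-R.T@t; d=R.T@np.linalg.inv(K)@np.array([u,v,1.]); return o+d*(z-o[2])/d[2]
def cloud(n,d):
    c=manip.get_calibration(n); K,R,t=c["camera_matrix"],c["R"],c["t"]
    v,u=np.indices(d.shape); p=np.stack([(u-K[0,2])/K[0,0]*d,(v-K[1,2])/K[1,1]*d,d],-1)
    return (p-t)@R
def lid(im,d,near,z,r=.05):
    "centre & diameter of flat top at height z near a point"
    P=cloud("top",d); m=(abs(P[...,2]-z)<.006)&(np.hypot(P[...,0]-near[0],P[...,1]-near[1])<r)&(d>0)
    m&=im.min(-1)>90
    v,u=np.nonzero(m); c=ray("top",u.mean(),v.mean(),z)
    q=np.median(P[m],0); A=len(u)*(np.median(d[m])/379.5)**2
    return c[:2],2*np.sqrt(A/np.pi),q[2]
E
python3 - <<'E'
from h import *
im,d=cv2.imread("pics/top0.png")[:,:,::-1],np.load("pics/top0.npy")
for k,n in dict(c1=(.412,-.239),c2=(.47,.08),c3=(.405,.232),c4=(.435,-.087)).items():
    print(k,*lid(im,d,n,H[k]),D[k])
hsv=cv2.cvtColor(im,cv2.COLOR_RGB2HSV)
pts=[]
for u,v in((186,176),(231,173),(276,170),(320,167)):
    print(im[v,u],im[v+20,u+3])
    m=np.zeros(im.shape[:2],bool); m[v-20:v+20,u-20:u+20]=im[v-20:v+20,u-20:u+20,0]>95
    nn,l,s,c=cv2.connectedComponentsWithStats(m.astype(np.uint8)); i=1+s[1:,4].argmax()
    p=ray("top",*c[i],.016); pts.append(p[:2]); print(c[i],s[i],p.round(4))
pts=np.array(pts); print(np.linalg.norm(np.diff(pts,axis=0),axis=1))
P=cloud("top",d); print(P[176,186],P[230,280],P[172,208])
print(manip.current_tcp_rot().round(3).tolist())
E
```

```text
c1 [ 0.41133178 -0.24698979] 0.037990082 0.03655587735365411 0.04
c2 [0.46163287 0.07560675] 0.043948755 0.046731502178591754 0.046
c3 [0.39848218 0.23659033] 0.05029104 0.05678422327277526 0.052
c4 [ 0.42760893 -0.09182594] 0.056143273 0.06673885705349322 0.058
[127  96  69] [58 39 27]
[185.68881119 176.04312354] [169 160  34  33 858] [0.6008 0.182  0.016 ]
[128  96  70] [62 42 29]
[230.70518868 172.89386792] [214 157  34  33 848] [0.6085 0.0945 0.016 ]
[134 102  73] [59 40 28]
[275.23803828 169.72966507] [259 154  33  32 836] [0.6162 0.0072 0.016 ]
[131  98  72] [57 36 25]
[319.5719468  166.61305925] [304 151  32  32 827] [ 0.6239 -0.0804  0.016 ]
[0.08789412 0.08764672 0.08794098]
[0.6011876  0.18167763 0.01487754] [ 0.49887441 -0.00382572 -0.0014875 ] [0.61098203 0.13985158 0.01012037]
[[0.0, 0.396, -0.918], [0.0, -0.918, -0.396], [-1.0, -0.0, -0.0]]
```

Disc spacing comes out at 87.8 mm against the given 88, and lid diameters and heights match each canister. Starting with c1.

```bash
cat >> h.py <<'E'
MARK={'c1':(.6239,-.0804),'c2':(.6162,.0072),'c3':(.6085,.0945),'c4':(.6008,.182)}
REL={'c1':.006,'c2':.008,'c3':.012,'c4':.016}
def rot(s=1):
    y=s*np.array([.9961,.0877,0]); y/=np.linalg.norm(y); x=np.array([0,0,-1.]); return np.column_stack([x,y,np.cross(x,y)])
def pick(k,p,R):
    manip.set_gripper(1.0,40)
    manip.move_ptp([*p,.19],R)
    manip.move_l([*p,REL[k]],max_speed=.12)
    manip.set_gripper(0.0,40)
    print(k,"width",manip.current_grip_width(),D[k]/.085)
    manip.move_l([*p,.15],max_speed=.15)
    print("held",manip.current_grip_width(),manip.current_force().round(1) if hasattr(manip.current_force(),'round') else manip.current_force())
def place(k,p,dz=.0165):
    z=REL[k]+dz
    manip.move_l([*p,.15],max_speed=.3)
    manip.move_l([*p,z+.01],max_speed=.12)
    manip.move_l([*p,z],max_speed=.02)
    print("force",np.round(manip.current_force(),1),"tcp",np.round(manip.current_ee_pos(),4),"t",manip.current_time())
    manip.set_gripper(1.0); manip.move_l([*p,.19],max_speed=.15)
E
python3 - <<'E'
from h import *
for s in(1,-1):
    print(s,[np.round(manip.inverse_kinematics([*p,.02],rot(s)),2).tolist() for p in [(.411,-.247),(.398,.237),*MARK.values()] if manip.inverse_kinematics([*p,.02],rot(s)) is not None])
R=min((rot(1),rot(-1)),key=lambda R:abs(manip.inverse_kinematics([.411,-.247,.02],R)[5])+abs(manip.inverse_kinematics([.398,.237,.02],R)[5]))
np.save("R.npy",R); print(R)
pick('c1',(.4113,-.2470),R)
im,d=manip.grab_frame("scene"); cv2.imwrite("pics/s1.png",im[:,:,::-1])
E
```

```text
1 [[-0.64, 0.57, 1.97, -0.0, 0.6, -0.73], [0.44, 0.55, 2.01, -0.0, 0.58, 0.35], [-0.2, 0.76, 1.56, -0.0, 0.82, -0.29], [-0.06, 0.74, 1.6, -0.0, 0.8, -0.15], [0.08, 0.74, 1.6, -0.0, 0.8, -0.01], [0.22, 0.76, 1.57, -0.0, 0.82, 0.13]]
-1 [[-0.64, 0.57, 1.97, -0.0, 0.6, 2.42], [0.44, 0.55, 2.01, -0.0, 0.58, -2.79], [-0.2, 0.76, 1.56, -0.0, 0.82, 2.85]]
[[ 0.          0.99614657  0.0877041 ]
 [ 0.          0.0877041  -0.99614657]
 [-1.          0.          0.        ]]
c1 width 0.44894336210475144 0.47058823529411764
held 0.457867909333948 [-0.6 -1.1 -0.7]
```

View pics/s1.png

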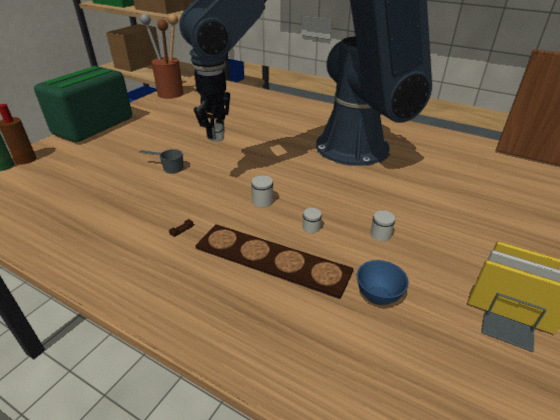

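c1 hangs upright between the fingers at (217,132). The grip width agrees with its diameter. Next I'll place it, then back off and measure.

```bash
python3 - <<'E'
from h import *
R=np.load("R.npy")
place('c1',MARK['c1'])
pick('c2',(.4616,.0756),R)
im,d=manip.grab_frame("top"); cv2.imwrite("pics/t1.png",im[:,:,::-1])
print(lid(im,d,MARK['c1'],H['c1']+.016),MARK['c1'])
E
```

```text
force [-1.9  0.1  1. ] tcp [ 0.6238 -0.0804  0.0225] t 8.4083
c2 width 0.5282002651453214 0.5411764705882353
held 0.5214804190806689 [-0.8 -0.1 -1.2]
(array([ 0.62271334, -0.08055349]), np.float32(0.03738783), np.float64(0.052524280966003145)) (0.6239, -0.0804)
```

View pics/t1.png

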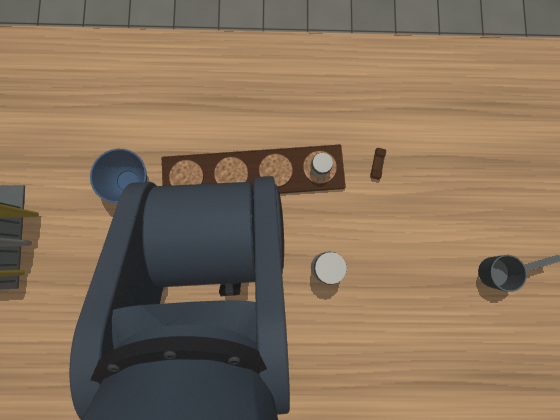

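c1 stands upright on the disc by the rest, at (322,163), about 1 mm off centre. Carrying on with c2, c3 and c4.

```bash
python3 - <<'E'
from h import *
R=np.load("R.npy")
place('c2',MARK['c2'])
pick('c3',(.3985,.2366),R); place('c3',MARK['c3'])
pick('c4',(.4276,-.0918),R); place('c4',MARK['c4'])
manip.move_ptp([.218,-.505,.231],R)
im,d=manip.grab_frame("top"); cv2.imwrite("pics/t2.png",im[:,:,::-1])
i2,_=manip.grab_frame("scene"); cv2.imwrite("pics/s2.png",i2[:,:,::-1])
for k in MARK: print(k,*lid(im,d,MARK[k],H[k]+.016,.04),MARK[k])
for k in("rest","bowl"): print(k,[np.round(r["at"],3) for r in manip.look_for("scene",k)[:1]])
print(manip.current_time())
E
```

```text
force [-1.   0.8  0.3] tcp [0.6161 0.0072 0.0245] t 17.0667
c3 width 0.5978278119381746 0.6117647058823529
held 0.6001931832881192 [-0.2 -0.1 -1.5]
force [-0.7 -0.1  0.6] tcp [0.6085 0.0945 0.0285] t 26.0667
c4 width 0.6726886694400517 0.6823529411764706
held 0.6704161573172545 [-1.   0.3 -2. ]
force [-2.1  0.1  0.1] tcp [0.6007 0.182  0.0326] t 34.9167
c1 [ 0.62301947 -0.0805016 ] 0.037018683 0.05249030177170951 (0.6239, -0.0804)
c2 [0.61501262 0.00763931] 0.04308471 0.06258531756747947 (0.6162, 0.0072)
c3 [0.60696641 0.0947966 ] 0.04885912 0.07268752464098922 (0.6085, 0.0945)
c4 [0.59955545 0.18124613] 0.054934803 0.08258218076167023 (0.6008, 0.182)
rest []
bowl [array([0.572, 0.301, 0.035])]
39.4917
```

View pics/t2.png

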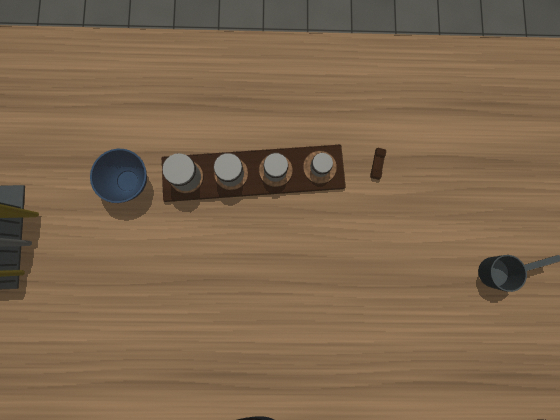

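View pics/s2.png

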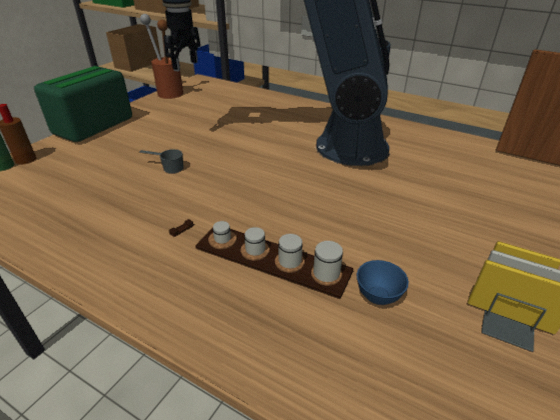

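All four stand upright in order, at top-view pixels (180,169), (228,167), (276,166) and (322,163). The rest (377,164) and bowl (119,177) haven't moved. Handing in.

```bash
python3 -c "
from bench import manip
manip.sign_off()"
```

```text
the job is handed in; nothing more can be done
```

All four canisters are upright on the four discs, smallest by the chopstick rest and largest by the bowl, and the job is handed in. It took about 39.5 s of robot time, with no regrasps.

- **Position:** the last top-camera measurement put every canister axis within about 2 mm of its disc centre. That check used the same camera calibration as the placing, which is good to about 2 mm. Lid heights fit all four standing on the cork.
- **Rest and bowl:** the bowl was re-detected within about 2 mm of where it started. The network did not find the rest in the last scene picture. I confirmed it by eye only: it sits at the same pixels, (377,164), in the top view before and after.
- **Disagreement:** before moving, the networks' positions differed from my pixel measurements by up to about 8 mm in places. I used mine because the disc spacing came out at 87.8 mm against the given 88 mm.

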